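Slide an instrument module onto the sprung test cradle

ROBOT

A 6-joint arm with a two-finger parallel gripper is mounted at the origin on the work surface. World frame = base frame: x ahead of the robot, y to its left, z up, the work surface at z = 0. Lengths are in m, angles in degrees, forces in N, time in s.
With the tool pointing down it reaches from about 0.375 to 0.9 m from the base axis. Payload 3.1 kg.
Tool frame: the origin (TCP) lies on the centre line of the jaws, within the pads' length; the fingertips stand 19 mm ahead of it and the grasp point (between the pads) is the TCP (tips_ahead is the distance from the TCP to the fingertips, in m); z points along the fingers, y is the line along which they close (so a half turn about z gives the same grasp; the last joint's range is limited). The gripper opens to 87 mm and grips with 3 to 60 N. Pads are 19 mm wide; open, the fingers measure 117 mm over their backs; the gripper's body (75 mm by 190 mm) begins 51 mm behind the grasp point.
Start: joints at [-82.649, 30.224, 82.088, -0, 67.689, -10.227], TCP at [0.189, -0.596, 0.242] pointing down, gripper open.
Joint ranges: [-176.69, 176.69], [-43.24, 126.21], [12.49, 139.97], [-82, 262], [0, 151.66], [-163.58, 163.58]. Speed limits (degrees/s): [159.86, 159.86, 180, 180, 180, 180].

INTERFACE

Orientations are given as a 3x3 rotation matrix whose columns are the frame's x, y, z axes.
In Python, from rig import read_state, capture, hand_in, trace, landmark_of, tips_ahead gives the robot as it stands.
- The arm moves only by the shell command python3 -m jog 'ROWS'. ROWS is JSON, a list of rows, each an object of numbers: "tx", "ty", "tz": the shift along the tool's x, y, z in cm; "roll": the turn about the tool's z in rad; "jaw": the opening, from 0 (shut) to 1 (fully open). A call has 1 to 8 rows; each row shifts and turns the commanded pose from where the row before left it, along the tool's axes as they then stand; what a row does not reach is not made up. A row lasts 1/10 s, in which the tool goes at most 50 mm and 8.59 degrees, less where a joint would pass 70% of its speed; a pose out of reach is approached as far as the arm can. A call with a gripper value outside its range is refused whole. The fingers move at their own pace and stop on an object; the grip force is fixed at half the most. Time passes only in rows, so rows that do not move let the fingers close. It gives the time, the measured TCP pose, the force, the opening and the grip force at its end, in the units of the state.
- read_state(): the state, without advancing time (a new reading comes with each control period).
- capture(name): name is "side" or "top" or "wrist"; returns a dict with "img" (400x640x3 uint8, red, green, blue), "vertical_fov" (degrees; the focal length in pixels is half the picture's height over the tangent of half this angle, whatever the lens; pixels are square), "cx", "cy" (the principal point, pixels), "cam_to_world" (4x4, takes a point from camera to world coordinates); the wrist camera has in their place "tool_from_camera" (4x4, takes a point from camera to tool coordinates, whose origin is the TCP and whose axes are the flange's). Camera axes: x right, y up, looking along -z (the intrinsics and any distortion apply to the point x, -y, -z); pixel columns grow to the right and rows downward; lengths in m; the calibration is good to about 2 mm. A picture is of the moment at which its call begins: read the wrist's pose just before it. There is no depth.
- hand_in(): hands the job in; it is judged then, once.
Trained networks look in the newest picture that a camera, given by its name, has taken for a name from the list of things; names that differ only in an ending like _2 or _b are one class to them, and where a whole thing is asked for, a point or a joint stands for the part that bears it (a point fixed in the world has none). Each returns a list of dicts, best first, with "p" (0 to 1); they miss things now and then, are a little off and sometimes report something else, mostly with a low value. They report only what shows in the picture. A call takes as long as a camera call. They do not tell look-alikes from the thing itself.
- trace(camera, thing): "pixels" (400x640 bool, what is visible of it) and "bbox" ([left, top, width, height] in pixels, round what is visible of it).
- landmark_of(camera, thing): "point" ([row, column] in pixels: a listed point, or the origin of a listed thing).
The state is a dict: "time_s": time; "joint_positions": joint angles; "qvel": joint speeds; "tau": joint torques, N m; "position": TCP position; "tcp_rot": TCP orientation; "force": force on the tool from outside, world axes, zero at the start; "moment": the same for the moment, N m; "opening": opening from 0.0 (shut) to 1.0 (fully open); "grasp_force": force on a finger pad.
Only numpy, scipy, OpenCV 4.12 (cv2) and the standard library are available. Lean on these libraries where they do the work, as an engineer would, in place of code of your own. Each camera call takes 0.05 s, during which the arm holds its last target. There are 200 camera calls.

TASK

Slide the flat grey instrument module, without lifting it away, off the loading board and onto the two narrow rails of the test cradle, against the sprung jaw, until its tail comes down behind the board's edge, so that it lies flat on both rails, square to them and centred across them, with the jaw holding it against that edge. Ease the jaw back: do not ram it against its solid stop. Leave the spray can, the jar and the screwdriver where they are.

Things in the scene. Friction and masses are not known exactly. Their poses are not given: they have to be found in the camera images.
- cradle: Fixed cradle. x = sliding direction (board, rails, jaw), z up; origin at bench height under the middle of the board's edge. Grey loading board x -190 to 0 mm, 200 wide, top 60 mm high. Two steel rails x 2 to 124 mm, 8 wide, centred at y -30 and +30, tops 54 mm high: the board's edge at x 0 is a 6 mm lip that holds the module's tail. Jaw housing x 170 to 200, 90 wide, 95 high.
- seat (a point): Point fixed to the cradle, midway between the rails at the height of their tops, 55 mm past the board's edge; axes as the cradle's. The module's origin lies here when it is seated.
- jaw (a joint): Sprung jaw of the cradle: 0 when free, grows in m as it is pushed along the cradle's x, solid stop at 0.014. It takes about 8 N to start it, 13 N at 7 mm (where a seated module holds it) and 18 N at the stop.
- jaw_face (a point): Middle of the jaw's black face that meets the module, 90 mm wide and 36 mm high; it stands 103 mm past the board's edge when free, 78 mm above the bench; axes as the cradle's.
- module: Loose flat grey instrument module, aluminium face plate with meter window and three flat dials on top: 110 mm (its x) by 100 mm (y) by 40 mm high, about 0.6 kg, too wide to grip. Origin at the centre of its underside, z up. It starts askew on the loading board, its +x (meter) end towards the rails; the -x end is the tail.
- spray_can: Standing spray can, 52 mm in diameter, 120 mm high, origin at the centre of its underside. Leave it alone.
- jar: Standing glass jar with a white cap, 64 mm in diameter, 75 mm high, origin at the centre of its underside. Leave it alone.
- screwdriver: Screwdriver lying on the bench, about 200 mm long along its x, tip to +x. Leave it alone.
Things that resemble listed ones, but are neither listed nor needed, are in the scene too. Of the things like the module, leave any that is green or yellow; of the rest the larger one is meant.

How it is judged:
By the outcome, as a careful person would: the job done as asked, in the order asked, and still so for the second after the job is handed in, with the robot touching nothing.
It also fails if it takes over 61 s, if anything falls off the work surface, if the arm or the gripper's body presses on something with over 40 N, if the wrist force passes 120 N, or if a joint passes its speed limit or range.

## Working session

There is one attempt and no reset: what is moved stays moved. The work goes in short steps, Python scripts to look and compute and a shell command to move; the robot and the scene stay as the last step left them, time stands still between calls to the robot, and variables do not carry over. Pictures are saved under pics/ and viewed, at most 13 in all, crops included, and the job is handed in when it is done.

```bash
mkdir -p pics; ls; cat > h.py <<'E'
import numpy as np, cv2
from rig import *
def cap(n,save=None):
    st=read_state(); c=capture(n)
    if 'cam_to_world' in c: T=np.array(c['cam_to_world'])
    else:
        W=np.eye(4);W[:3,:3]=st['tcp_rot'];W[:3,3]=st['position'];T=W@np.array(c['tool_from_camera'])
    c['T']=T;c['f']=200/np.tan(np.radians(c['vertical_fov'])/2)
    if save: cv2.imwrite('pics/'+save,c['img'][:,:,::-1])
    return c
def ray(c,r,col,z):
    d=c['T'][:3,:3]@np.array([(col-c['cx'])/c['f'],-(r-c['cy'])/c['f'],-1]);o=c['T'][:3,3]
    return o+d*(z-o[2])/d[2]
def proj(c,p):
    q=np.linalg.inv(c['T'])@np.append(p,1);return q[1]/q[2]*c['f']+c['cy'],-q[0]/q[2]*c['f']+c['cx']
E
python3 - <<'E'
from h import *
for n in ['top','side']:
    c=cap(n,n+'0.png'); print(n,{k:v for k,v in c.items() if k not in('img','T')})
    for t in ['cradle','module','jaw','spray_can','jar','screwdriver']:
        for d in trace(n,t): print(t,round(d['p'],2),d['bbox'])
    for t in ['seat','jaw_face','module','cradle']:
        for d in landmark_of(n,t): print('L',t,round(d['p'],2),d['point'])
s=read_state();print(s)
E
```

```text
pics
top {'vertical_fov': 53.25204174894692, 'cx': 324.88544828915303, 'cy': 201.31797496326627, 'cam_to_world': array([[-1.39732092e-02,  9.88475442e-01, -1.50735030e-01,
         4.32655106e-01],
       [-9.99902204e-01, -1.37266683e-02,  2.67600803e-03,
         5.58797417e-02],
       [ 5.76078465e-04,  1.50757681e-01,  9.88570579e-01,
         1.00489938e+00],
       [ 0.00000000e+00,  0.00000000e+00,  0.00000000e+00,
         1.00000000e+00]]), 'f': np.float64(398.9381375380384)}
cradle 0.82 [262.7, 179.8, 177.5, 93.7]
module 0.94 [367.1, 265.4, 69.9, 64.2]
module 0.82 [283.7, 210.2, 47.3, 47.1]
module 0.74 [163.9, 157.6, 61.9, 57.5]
module 0.71 [204.4, 234.9, 40.9, 46.4]
jaw 0.6 [387.6, 188.2, 34.9, 40.4]
spray_can 0.71 [430.2, 162.5, 32.9, 25.6]
jar 0.88 [376.0, 125.2, 29.8, 29.5]
screwdriver 0.91 [247.4, 159.0, 77.2, 26.3]
screwdriver 0.16 [389.3, 189.8, 35.1, 40.2]
L seat 0.69 [213.2, 369.9]
L seat 0.39 [233.8, 308.3]
L jaw_face 0.76 [208.9, 393.6]
L module 0.96 [293.7, 395.1]
L module 0.92 [258.7, 227.5]
L module 0.82 [234.9, 306.7]
L cradle 0.78 [220.2, 347.0]
side {'vert
[... 1091 characters left out ...]
4.88962176e-04,
        6.76903355e+01, -1.02261170e+01]), 'qvel': array([-0.0933821 ,  0.02994373,  0.10078479,  0.07678355, -0.02429141,
       -0.05301134]), 'tau': array([-1.61271222e-03, -4.40032697e+01, -1.76985669e+01,  6.33144868e-02,
        5.05264616e-02, -2.65145968e-05]), 'position': array([ 0.1887783 , -0.59578479,  0.2415408 ]), 'tcp_rot': array([[ 9.53314637e-01,  3.01978812e-01,  3.49264485e-06],
       [ 3.01978811e-01, -9.53314637e-01,  3.46354154e-05],
       [ 1.37887510e-05, -3.19637437e-05, -9.99999999e-01]]), 'force': array([-0.22372516,  0.00399596,  1.14663059]), 'moment': array([0.02694011, 0.02038161, 0.06044538]), 'grasp_force': 0.0, 'opening': 1.000558049460511}
```

View pics/top0.png

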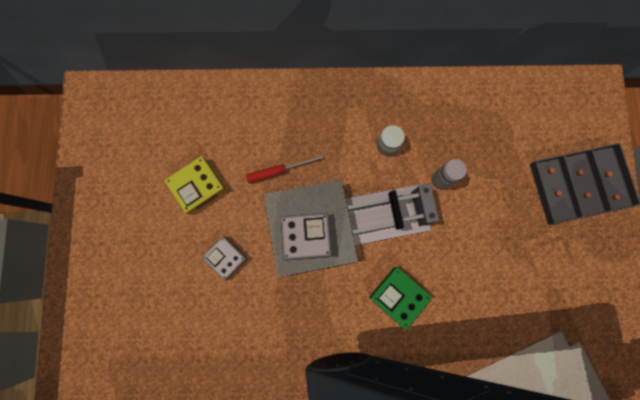

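View pics/side0.png

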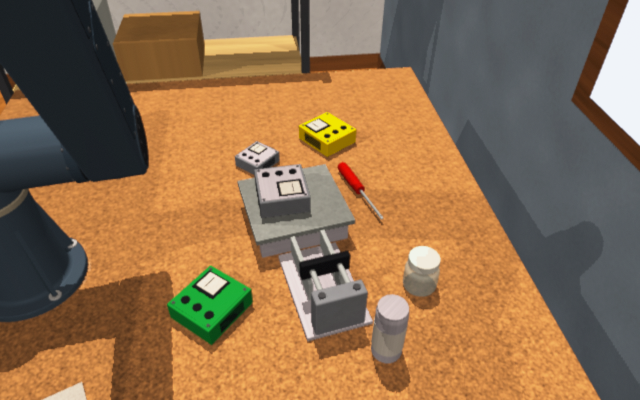

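Candidates (top picture): yellow (195,185), small grey (224,257), green (401,297), grey on the board (306,236). The last is the module: larger of the grey ones, on the loading board. I'll check it with a close crop and corner measurements.

```bash
python3 - <<'E'
from h import *
c=cap('top'); s=cap('side')
i=c['img'][170:290,250:450,::-1]; cv2.imwrite('pics/crop1.png',cv2.resize(i,None,fx=4,fy=4,interpolation=cv2.INTER_CUBIC))
# rays
for n,r,col,z in [('board',0,0,0)][:0]: pass
print('module bottom',ray(c,234.9,306.7,.06),'cradle origin',ray(c,220.2,347,0),'seat',ray(c,213.2,369.9,.054),'jawf',ray(c,208.9,393.6,.078))
print('side: mod',ray(s,210.9,285.1,.06),ray(s,193.4,285.1,.06),'cr',ray(s,248.2,307.7,0),'seat',ray(s,251.5,310.9,.054),'jf',ray(s,262.3,324.2,.078))
for d in trace('top','module'):
    x,y,w,h=d['bbox']
    if 260<x<320:
        r=cv2.minAreaRect(np.argwhere(d['pixels'])[:,::-1].astype(np.float32)); print(r,cv2.boxPoints(r))
E
```

```text
module bottom [0.49698002 0.09745816 0.06      ] cradle origin [ 0.53678626 -0.00210702  0.        ] seat [ 0.54729736 -0.05433318  0.054     ] jawf [ 0.5537766  -0.10741039  0.078     ]
side: mod [0.49436499 0.05559846 0.06      ] [0.49882771 0.1093246  0.06      ] cr [ 5.33522998e-01  4.27847322e-03 -1.11022302e-16] seat [ 0.53310152 -0.05519779  0.054     ] jf [ 0.55068911 -0.10586001  0.078     ]
((304.3124084472656, 236.15499877929688), (46.21236038208008, 49.800899505615234), 85.42607879638672) [[277.64865 215.1081 ]
 [327.29092 211.13672]
 [330.97617 257.2019 ]
 [281.3339  261.17328]]
```

View pics/crop1.png

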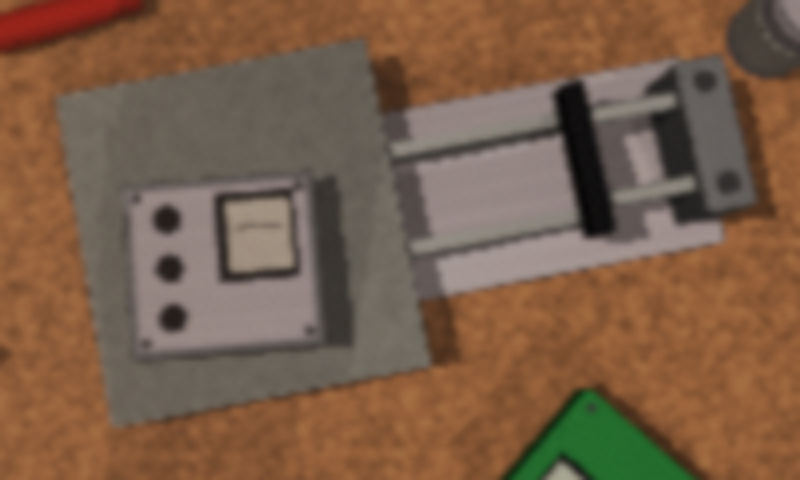

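The crop shows the grey module with meter on the board (corners at crop (128,187), (310,176), (320,343), (138,355)), askew to the board and off to the robot's side. I'll fit both poses.

```bash
python3 - <<'E'
from h import *
c=cap('top')
P=lambda u,v,z:ray(c,170+v/4-.375,250+u/4-.375,z)[:2]
def fit(A,B):
    A=np.array(A);B=np.array(B);a=A-A.mean(0);b=B-B.mean(0)
    th=np.arctan2((a[:,0]*b[:,1]-a[:,1]*b[:,0]).sum(),(a*b).sum())
    R=np.array([[np.cos(th),-np.sin(th)],[np.sin(th),np.cos(th)]]);t=B.mean(0)-R@A.mean(0)
    return th,R,t,np.round((A@R.T+t-B)*1e3,1)
L=[(-.19,.1),(0,.1),(0,-.1),(-.19,-.1)]
Q=[P(57,97,.06),P(365,40,.06),P(430,365,.06),P(113,426,.06)]
thc,R,t,e=fit(L,Q);print('cradle',np.degrees(thc),t,e)
L=[(-.055,.05),(.055,.05),(.055,-.05),(-.055,-.05)]
Q=[P(128,187,.1),P(310,176,.1),P(320,343,.1),P(138,355,.1)]
thm,Rm,tm,e=fit(L,Q);print('module',np.degrees(thm),tm,e)
print('module in cradle',R.T@(tm-t)*1e3,np.degrees(thm-thc))
for k,u,v,z in [('rail+',392,150,.054),('rail-',413,248,.054),('jawtop+',569,84,.096),('jawtop-',596,236,.096),('hous',722,57,.095),('hous',756,203,.095)]: print(k,R.T@(P(u,v,z)-t)*1e3)
print('axes cradle x',R[:,0],'y',R[:,1])
E
```

```text
cradle -80.04914265597328 [ 0.53207537 -0.00391288] [[ 0.9  0.9]
 [ 1.4 -0.6]
 [-1.  -1. ]
 [-1.3  0.7]]
module -87.0858475472537 [0.49232009 0.09813892] [[ 2.2  3. ]
 [ 2.9 -3. ]
 [-2.4 -3.8]
 [-2.7  3.8]]
module in cradle [-107.38641622  -21.52231967] -7.036704891280429
rail+ [ 2.62957201 30.6872355 ]
rail- [  3.43105635 -29.46010782]
jawtop+ [107.2847727   44.16992216]
jawtop- [103.79921352 -44.78275756]
hous [198.15979945  43.31836308]
hous [198.08122879 -43.33740956]
axes cradle x [ 0.17280344 -0.98495633] y [0.98495633 0.17280344]
```

```bash
cat >> h.py <<'E'
TH=np.radians(-80.05);RC=np.array([[np.cos(TH),-np.sin(TH)],[np.sin(TH),np.cos(TH)]]);TC=np.array([.5321,-.0039])
def cr(p): return RC.T@(np.array(p)[:2]-TC)*1e3
def stat():
    s=read_state();R=s['tcp_rot'];p=s['position']
    a=np.degrees(np.arctan2(R[1,0],R[0,0]))
    print('t',round(s['time_s'],2),'cradle xy mm',cr(p).round(1),'tip z',round((p[2]-tips_ahead)*1e3 if not callable(tips_ahead) else (p[2]-tips_ahead())*1e3,1),'toolx yaw rel cradle',round(a+80.05,2),'Fcr',(RC.T@s['force'][:2]).round(1),s['force'][2].round(1),'open',round(s['opening'],2))
E
python3 -m jog '[{"roll":0.133,"jaw":0.6},{"tx":4.8},{"tx":4.8},{"tx":4.8},{"tx":4.8},{"tx":4.8},{"tx":4.8},{"tx":4.8}]'; python3 -m jog '[{"ty":-4.8},{"ty":-4.8},{"ty":-4.8},{"ty":-4.8},{"ty":-4.8},{"ty":-4.8},{"ty":-4.8},{"ty":-4.8}]'; python3 -c "from h import *;stat()"
```

```text
t 1.3 cradle xy mm [ 523.7 -440.4] tip z 222.5 toolx yaw rel cradle 97.63 Fcr [0.4 0.1] 0.2 open 1.0$[0]: bad value
$[0]: bad value
```

```bash
python3 -m jog '[{"tx":0,"ty":0,"tz":0,"roll":0.133,"jaw":0.6},{"tx":4.8,"ty":0,"tz":0,"roll":0,"jaw":0.6},{"tx":4.8,"ty":0,"tz":0,"roll":0,"jaw":0.6},{"tx":4.8,"ty":0,"tz":0,"roll":0,"jaw":0.6},{"tx":4.8,"ty":0,"tz":0,"roll":0,"jaw":0.6},{"tx":4.8,"ty":0,"tz":0,"roll":0,"jaw":0.6},{"tx":4.8,"ty":0,"tz":0,"roll":0,"jaw":0.6},{"tx":4.8,"ty":0,"tz":0,"roll":0,"jaw":0.6}]';  python3 -c "from h import *;stat()"
```

```text
time_s: 2.1
position: [0.5216, -0.5371, 0.2415]
tcp_rot: [[0.985, 0.173, -0.0], [0.173, -0.985, -0.0], [-0.0, 0.0, -1.0]]
force: [0.4, -0.9, -0.4]
opening: 0.602
grasp_force: 0.0
t 2.1 cradle xy mm [ 523.3 -102.5] tip z 222.5 toolx yaw rel cradle 90.01 Fcr [0.9 0.2] -0.4 open 0.6
```

```bash
python3 -m jog '[{"tx":0,"ty":-4.8,"tz":0,"roll":0,"jaw":0.6},{"tx":0,"ty":-4.8,"tz":0,"roll":0,"jaw":0.6},{"tx":0,"ty":-4.8,"tz":0,"roll":0,"jaw":0.6},{"tx":0,"ty":-4.8,"tz":0,"roll":0,"jaw":0.6},{"tx":0,"ty":-4.8,"tz":0,"roll":0,"jaw":0.6},{"tx":0,"ty":-4.8,"tz":0,"roll":0,"jaw":0.6},{"tx":0,"ty":-4.8,"tz":0,"roll":0,"jaw":0.6},{"tx":0,"ty":-4.8,"tz":0,"roll":0,"jaw":0.6}]' >/dev/null; python3 -m jog '[{"tx":0,"ty":-4.8,"tz":0,"roll":0,"jaw":0.6},{"tx":0,"ty":-4.8,"tz":0,"roll":0,"jaw":0.6},{"tx":0,"ty":-4.8,"tz":0,"roll":0,"jaw":0.6},{"tx":0,"ty":-4.8,"tz":0,"roll":0,"jaw":0.6},{"tx":0,"ty":-4.8,"tz":0,"roll":0,"jaw":0.6},{"tx":0,"ty":0,"tz":0,"roll":0,"jaw":0.6}]' >/dev/null;  python3 -c "from h import *;stat()"
```

```text
t 3.5 cradle xy mm [-105.7 -106.2] tip z 222.6 toolx yaw rel cradle 90.46 Fcr [0.1 0.2] 1.0 open 0.6
```

```bash
python3 -m jog '[{"tx":0,"ty":0,"tz":4.5,"roll":0.008,"jaw":0.6},{"tx":0,"ty":0,"tz":4.5,"roll":0,"jaw":0.6},{"tx":0,"ty":0,"tz":4.5,"roll":0,"jaw":0.6},{"tx":0,"ty":0,"tz":1.0,"roll":0,"jaw":0.6},{"tx":0,"ty":0,"tz":0.8,"roll":0,"jaw":0.6},{"tx":0,"ty":0,"tz":0,"roll":0,"jaw":0.6}]' >/dev/null;  python3 -c "
from h import *
stat();c=cap('side','s1.png');stat();cv2.imwrite('pics/s1c.png',cv2.resize(c['img'][130:350,150:450,::-1],None,fx=2.6,fy=2.6))"
```

```text
t 4.1 cradle xy mm [ -99.8 -103.8] tip z 69.9 toolx yaw rel cradle 89.52 Fcr [-0.6 -0.6] 0.4 open 0.6
t 4.15 cradle xy mm [ -99.8 -103.5] tip z 70.6 toolx yaw rel cradle 89.53 Fcr [0.6 0.7] -0.6 open 0.6
```

View pics/s1c.png

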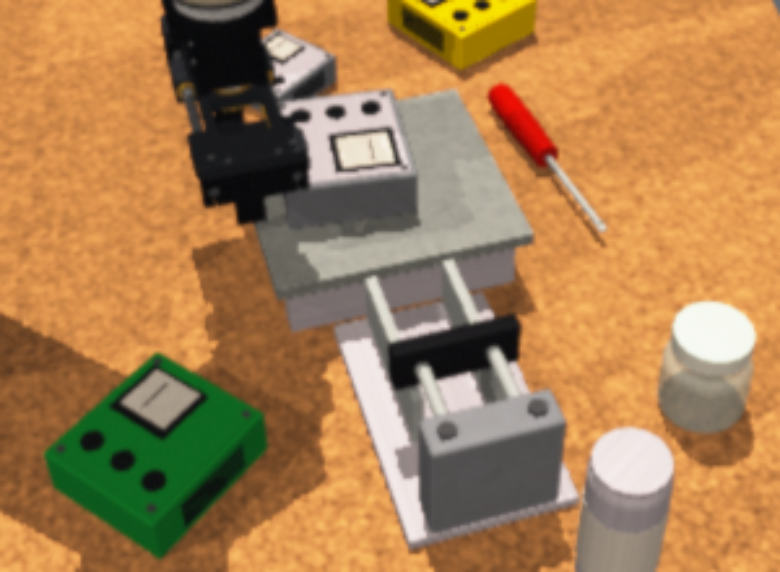

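The picture shows the gripper at crop (250,160), beside the module and clear of it; now I push it across.

```bash
python3 -m jog '[{"tx":0.6,"ty":-0.7,"tz":0.2,"roll":-0.008,"jaw":0.6},{"tx":0.6,"ty":0,"tz":0,"roll":0,"jaw":0.6},{"tx":0.5,"ty":0,"tz":0,"roll":0,"jaw":0.6},{"tx":0.5,"ty":0,"tz":0,"roll":0,"jaw":0.6},{"tx":0.5,"ty":0,"tz":0,"roll":0,"jaw":0.6},{"tx":0.5,"ty":0,"tz":0,"roll":0,"jaw":0.6},{"tx":0.5,"ty":0,"tz":0,"roll":0,"jaw":0.6},{"tx":0.4,"ty":0,"tz":0,"roll":0,"jaw":0.6}]' >/dev/null;  python3 -m jog '[{"tx":0,"ty":0,"tz":0,"roll":0,"jaw":0.6}]'; python3 -c "
from h import *
stat()"
```

```text
time_s: 5.05
position: [0.4514, 0.0911, 0.0864]
tcp_rot: [[0.985, 0.173, 0.0], [0.173, -0.985, 0.0], [0.0, -0.0, -1.0]]
force: [-2.6, 0.4, 2.4]
opening: 0.601
grasp_force: 1.3
t 5.05 cradle xy mm [-107.5  -63. ] tip z 67.4 toolx yaw rel cradle 90.03 Fcr [-0.9 -2.5] 2.4 open 0.6
```

```bash
python3 -m jog '[{"tx":0.2,"ty":0,"tz":0,"roll":0,"jaw":0.6},{"tx":0.15,"ty":0,"tz":0,"roll":0,"jaw":0.6},{"tx":0,"ty":0,"tz":0,"roll":0,"jaw":0.6}]' ; python3 -c "
from h import *
stat()"
python3 -m jog '[{"tx":-1,"ty":0,"tz":0,"roll":0,"jaw":0.6},{"tx":-2,"ty":-2,"tz":-3,"roll":0,"jaw":0.6},{"tx":0,"ty":-4.8,"tz":-1,"roll":0,"jaw":0.6},{"tx":0,"ty":-4.8,"tz":0,"roll":0,"jaw":0.6},{"tx":0,"ty":-2,"tz":0,"roll":0,"jaw":0.6}]' >/dev/null; python3 -c "
from h import *
stat(); c=cap('top'); stat()
cv2.imwrite('pics/t2.png',cv2.resize(c['img'][180:280,255:425,::-1],None,fx=4.7,fy=4.7,interpolation=cv2.INTER_CUBIC))"
```

```text
time_s: 5.35
position: [0.4546, 0.0916, 0.0864]
tcp_rot: [[0.985, 0.173, 0.0], [0.173, -0.985, 0.0], [0.0, -0.0, -1.0]]
force: [-3.1, 0.5, 0.7]
opening: 0.602
grasp_force: 1.5
t 5.35 cradle xy mm [-107.4  -59.8] tip z 67.4 toolx yaw rel cradle 90.01 Fcr [-1. -3.] 0.7 open 0.6
t 5.85 cradle xy mm [-246.2  -88.8] tip z 108.5 toolx yaw rel cradle 90.13 Fcr [0.9 0.4] -0.4 open 0.6
t 5.9 cradle xy mm [-247.5  -88.8] tip z 108.3 toolx yaw rel cradle 90.19 Fcr [-1.5  0.1] 0.5 open 0.6
```

View pics/t2.png

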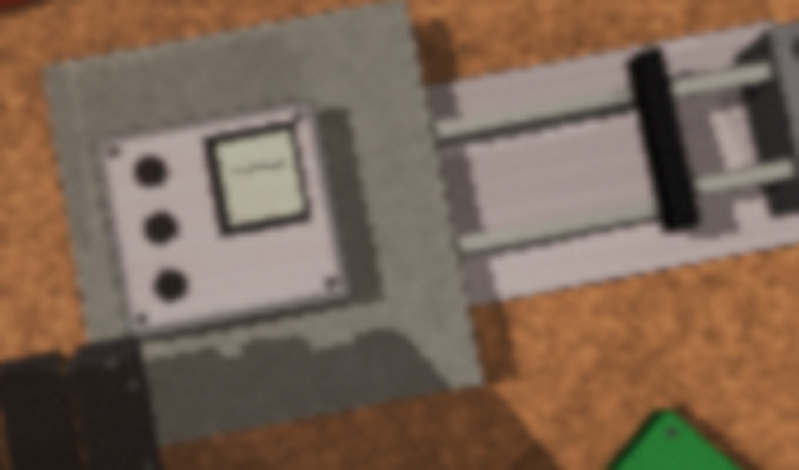

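```bash
python3 - <<'E'
from h import *
c=cap('top')
P=lambda u,v,z:RC.T@(ray(c,180+(v+.5)/4.7-.5,255+(u+.5)/4.7-.5,z)[:2]-TC)*1e3
Q=np.array([P(97,142,.1),P(312,104,.1),P(347,295,.1),P(130,333,.1)]);print(Q.round(1),Q.mean(0))
for a,b in[(0,1),(3,2)]: print(np.degrees(np.arctan2(*(Q[b]-Q[a])[::-1])))
print([P(435,131,.054),P(460,243,.054),P(408,0,.06),P(480,384,.06)])
E
python3 -m jog '[{"tx":4.5,"ty":0,"tz":0,"roll":0,"jaw":0.6},{"tx":4.4,"ty":0,"tz":0,"roll":0,"jaw":0.6},{"tx":0,"ty":0,"tz":0,"roll":0.143,"jaw":0.6},{"tx":0,"ty":0,"tz":0,"roll":0.143,"jaw":0.6},{"tx":0,"ty":0,"tz":0,"roll":0.143,"jaw":0.6},{"tx":0,"ty":0,"tz":0,"roll":0.143,"jaw":0.6},{"tx":0,"ty":0,"tz":0,"roll":0.143,"jaw":0.6},{"tx":0,"ty":0,"tz":0,"roll":0.143,"jaw":0.6}]' >/dev/null
python3 -m jog '[{"tx":0,"ty":0,"tz":0,"roll":0.143,"jaw":0.6},{"tx":0,"ty":0,"tz":0,"roll":0.143,"jaw":0.6},{"tx":0,"ty":0,"tz":0,"roll":0.143,"jaw":0.6},{"tx":0,"ty":0,"tz":0,"roll":0.143,"jaw":0.6},{"tx":0,"ty":0,"tz":0,"roll":0.141,"jaw":0.6},{"tx":0,"ty":0,"tz":0,"roll":0,"jaw":0.6},{"tx":0,"ty":0,"tz":0,"roll":0,"jaw":0.6}]' >/dev/null;  python3 -c "from h import *;stat()"
```

```text
[[-165.    49.7]
 [ -58.8   48.6]
 [ -59.4  -45.8]
 [-165.   -44.2]] [-112.05040751    2.06219277]
-0.6080256392292895
-0.8583485651843956
[array([ 1.37008121, 30.02717918]), array([  2.66034875, -28.57062351]), array([ 0.48385118, 98.53230945]), array([ -1.87248745, -99.70814197])]
t 7.45 cradle xy mm [-191.2   -8.8] tip z 97.8 toolx yaw rel cradle 4.05 Fcr [-0.2  0.1] 0.5 open 0.6
```

```bash
python3 -m jog '[{"tx":0,"ty":-0.9,"tz":0,"roll":0.07,"jaw":0.6},{"tx":0,"ty":0,"tz":1.5,"roll":0,"jaw":0.6},{"tx":0,"ty":0,"tz":0,"roll":0,"jaw":0.6},{"tx":0,"ty":0,"tz":0,"roll":0,"jaw":0.6}]'
python3 -c "from h import *;stat()"
```

```text
time_s: 7.85
position: [0.4966, 0.179, 0.0988]
tcp_rot: [[0.189, -0.982, 0.0], [-0.973, -0.187, 0.137], [-0.134, -0.026, -0.991]]
force: [0.5, 1.1, -0.2]
opening: 0.6
grasp_force: 0.0
t 7.85 cradle xy mm [-186.3   -3.4] tip z 79.8 toolx yaw rel cradle 1.02 Fcr [-1.   0.7] -0.2 open 0.6
```

```bash
python3 -c "
from h import *
s=read_state();print(s['joint_positions'].round(1));print(s['tcp_rot'].round(3))"
```

```text
[  3.3  35.1 104.7  12.2  40.4 163.1]
[[ 0.189 -0.982  0.   ]
 [-0.973 -0.187  0.137]
 [-0.134 -0.026 -0.991]]
```

```bash
python3 -m jog '[{"tx":-2,"ty":0,"tz":-4,"roll":0,"jaw":0.6},{"tx":-2,"ty":0,"tz":-2,"roll":-0.143,"jaw":0.6},{"tx":0,"ty":0,"tz":0,"roll":-0.143,"jaw":0.6},{"tx":0,"ty":0,"tz":0,"roll":-0.143,"jaw":0.6},{"tx":0,"ty":0,"tz":0,"roll":-0.143,"jaw":0.6},{"tx":0,"ty":0,"tz":0,"roll":-0.143,"jaw":0.6},{"tx":0,"ty":0,"tz":0,"roll":-0.143,"jaw":0.6},{"tx":0,"ty":0,"tz":0,"roll":-0.143,"jaw":0.6}]'
python3 -c "from h import *;stat();print(read_state()['joint_positions'].round(1))"
```

```text
time_s: 8.65
position: [0.4879, 0.2023, 0.1621]
tcp_rot: [[0.934, -0.357, 0.003], [-0.353, -0.923, 0.152], [-0.051, -0.143, -0.988]]
force: [0.0, 0.4, -0.2]
opening: 0.602
grasp_force: 0.0
t 8.65 cradle xy mm [-210.7   -7.9] tip z 143.1 toolx yaw rel cradle 59.36 Fcr [-0.4  0.1] -0.2 open 0.6
[  5.5  28.7 102.8  11.7  48.1 108.6]
```

```bash
python3 -m jog '[{"tx":0,"ty":0,"tz":0,"roll":-0.143,"jaw":0.6},{"tx":0,"ty":0,"tz":0,"roll":-0.143,"jaw":0.6},{"tx":0,"ty":0,"tz":0,"roll":-0.143,"jaw":0.6},{"tx":0,"ty":0,"tz":0,"roll":-0.143,"jaw":0.6},{"tx":0,"ty":0,"tz":0,"roll":0,"jaw":0.6},{"tx":0,"ty":0,"tz":0,"roll":0,"jaw":0.6}]'
python3 -c "from h import *;stat();print(read_state()['joint_positions'].round(1))"
```

```text
time_s: 9.25
position: [0.4879, 0.2021, 0.1618]
tcp_rot: [[0.981, 0.196, 0.003], [0.194, -0.969, 0.152], [0.033, -0.149, -0.988]]
force: [0.2, 0.3, 0.2]
opening: 0.599
grasp_force: 0.0
t 9.25 cradle xy mm [-210.5   -7.9] tip z 142.8 toolx yaw rel cradle 91.23 Fcr [-0.2  0.3] 0.2 open 0.6
[  5.5  28.7 102.8  11.7  48.1  76.4]
```

```bash
for k in 1; do python3 -m jog '[{"tx":0,"ty":0,"tz":-2,"roll":-0.148,"jaw":0.6},{"tx":0,"ty":0,"tz":0,"roll":-0.148,"jaw":0.6},{"tx":0,"ty":0,"tz":0,"roll":-0.148,"jaw":0.6},{"tx":0,"ty":0,"tz":0,"roll":-0.148,"jaw":0.6},{"tx":0,"ty":0,"tz":0,"roll":-0.148,"jaw":0.6},{"tx":0,"ty":0,"tz":0,"roll":-0.148,"jaw":0.6},{"tx":0,"ty":0,"tz":0,"roll":-0.148,"jaw":0.6},{"tx":0,"ty":0,"tz":0,"roll":-0.148,"jaw":0.6}]'; done >/dev/null
python3 -m jog '[{"tx":0,"ty":0,"tz":0,"roll":-0.148,"jaw":0.6},{"tx":0,"ty":0,"tz":0,"roll":-0.148,"jaw":0.6},{"tx":0,"ty":0,"tz":0,"roll":-0.148,"jaw":0.6},{"tx":0,"ty":0,"tz":0,"roll":-0.148,"jaw":0.6},{"tx":0,"ty":0,"tz":0,"roll":-0.148,"jaw":0.6},{"tx":0,"ty":0,"tz":0,"roll":-0.148,"jaw":0.6},{"tx":0,"ty":0,"tz":0,"roll":-0.148,"jaw":0.6},{"tx":0,"ty":0,"tz":0,"roll":-0.148,"jaw":0.6}]' >/dev/null
python3 -m jog '[{"tx":0,"ty":0,"tz":0,"roll":-0.148,"jaw":0.6},{"tx":0,"ty":0,"tz":0,"roll":-0.148,"jaw":0.6},{"tx":0,"ty":0,"tz":0,"roll":-0.148,"jaw":0.6},{"tx":0,"ty":0,"tz":0,"roll":-0.148,"jaw":0.6},{"tx":0,"ty":0,"tz":0,"roll":-0.148,"jaw":0.6},{"tx":0,"ty":0,"tz":0,"roll":-0.148,"jaw":0.6},{"tx":0,"ty":0,"tz":0,"roll":-0.148,"jaw":0.6},{"tx":0,"ty":0,"tz":0,"roll":-0.148,"jaw":0.6}]' >/dev/null
python3 -m jog '[{"tx":0,"ty":0,"tz":0,"roll":-0.148,"jaw":0.6},{"tx":0,"ty":0,"tz":0,"roll":-0.148,"jaw":0.6},{"tx":0,"ty":0,"tz":0,"roll":-0.1,"jaw":0.6},{"tx":0,"ty":0,"tz":0,"roll":0,"jaw":0.6}]'
python3 -c "from h import *;stat();print(read_state()['joint_positions'].round(1))"
```

```text
time_s: 12.05
position: [0.4879, 0.1988, 0.1813]
tcp_rot: [[-0.537, -0.844, 0.002], [-0.834, 0.531, 0.152], [-0.13, 0.08, -0.988]]
force: [0.6, 0.3, -0.7]
opening: 0.601
grasp_force: 0.0
t 12.05 cradle xy mm [-207.3   -8.5] tip z 162.3 toolx yaw rel cradle -42.73 Fcr [-0.2  0.6] -0.7 open 0.6
[   5.1   26.8  102.    11.3   50.8 -149.5]
```

```bash
python3 -m jog '[{"tx":0,"ty":0,"tz":0,"roll":-0.148,"jaw":0.6},{"tx":0,"ty":0,"tz":0,"roll":-0.1,"jaw":0.6},{"tx":0,"ty":0,"tz":0,"roll":-0.08,"jaw":0.6},{"tx":0,"ty":0,"tz":0,"roll":0,"jaw":0.6},{"tx":0,"ty":0,"tz":0,"roll":0,"jaw":0.6}]'
python3 -c "from h import *;stat();print(read_state()['joint_positions'].round(1))"
```

```text
time_s: 12.55
position: [0.4876, 0.2126, 0.1845]
tcp_rot: [[-0.255, -0.967, 0.003], [-0.959, 0.253, 0.127], [-0.123, 0.03, -0.992]]
force: [0.3, 1.3, -0.1]
opening: 0.6
grasp_force: 0.0
t 12.55 cradle xy mm [-220.9   -6.4] tip z 165.5 toolx yaw rel cradle -24.81 Fcr [-1.3  0.5] -0.1 open 0.6
[   7.5   26.9  100.9    9.2   51.5 -163.4]
```

```bash
python3 -m jog '[{"tx":0,"ty":0,"tz":0,"roll":-0.1,"jaw":0.6},{"tx":0,"ty":0,"tz":0,"roll":-0.1,"jaw":0.6},{"tx":0,"ty":0,"tz":0,"roll":0,"jaw":0.6},{"tx":0,"ty":0,"tz":0,"roll":0,"jaw":0.6}]'
python3 -c "from h import *;stat();print(read_state()['joint_positions'].round(1))"
```

```text
time_s: 12.95
position: [0.4831, 0.2451, 0.1892]
tcp_rot: [[-0.103, -0.995, 0.011], [-0.992, 0.104, 0.065], [-0.066, -0.005, -0.998]]
force: [0.9, 0.1, -0.4]
opening: 0.6
grasp_force: 0.0
t 12.95 cradle xy mm [-253.7   -5.2] tip z 170.2 toolx yaw rel cradle -15.9 Fcr [0.1 0.9] -0.4 open 0.6
[  13.2   27.2   98.7    4.4   52.7 -163.5]
```

```bash
python3 -m jog '[{"tx":0,"ty":0,"tz":0,"roll":-0.1,"jaw":0.6},{"tx":0,"ty":0,"tz":0,"roll":-0.09,"jaw":0.6},{"tx":0,"ty":0,"tz":0,"roll":0,"jaw":0.6},{"tx":0,"ty":0,"tz":0,"roll":0,"jaw":0.6}]'
python3 -c "from h import *;stat();print(read_state()['joint_positions'].round(1))"
```

```text
time_s: 13.35
position: [0.4741, 0.2757, 0.1899]
tcp_rot: [[0.038, -0.999, 0.029], [-0.999, -0.038, 0.007], [-0.006, -0.03, -1.0]]
force: [-0.1, 0.2, 0.7]
opening: 0.598
grasp_force: 0.0
t 13.35 cradle xy mm [-285.4   -8.8] tip z 170.9 toolx yaw rel cradle -7.76 Fcr [-0.2 -0.1] 0.7 open 0.6
[  18.6   27.7   97.3   -0.2   53.2 -163.5]
```

```bash
python3 -m jog '[{"tx":0,"ty":0,"tz":0,"roll":0.148,"jaw":0.6},{"tx":0,"ty":0,"tz":0,"roll":0.148,"jaw":0.6},{"tx":0,"ty":0,"tz":0,"roll":0.148,"jaw":0.6},{"tx":0,"ty":0,"tz":0,"roll":0.148,"jaw":0.6},{"tx":0,"ty":0,"tz":0,"roll":0.148,"jaw":0.6},{"tx":0,"ty":0,"tz":0,"roll":0.148,"jaw":0.6},{"tx":0,"ty":0,"tz":0,"roll":0.148,"jaw":0.6},{"tx":0,"ty":0,"tz":0,"roll":0.148,"jaw":0.6}]' >/dev/null
python3 -m jog '[{"tx":0,"ty":0,"tz":0,"roll":0.148,"jaw":0.6},{"tx":0,"ty":0,"tz":0,"roll":0.148,"jaw":0.6},{"tx":0,"ty":0,"tz":0,"roll":0.148,"jaw":0.6},{"tx":0,"ty":0,"tz":0,"roll":0.148,"jaw":0.6},{"tx":0,"ty":0,"tz":0,"roll":0.148,"jaw":0.6},{"tx":0,"ty":0,"tz":0,"roll":0.148,"jaw":0.6},{"tx":0,"ty":0,"tz":0,"roll":0.148,"jaw":0.6},{"tx":0,"ty":0,"tz":0,"roll":0.148,"jaw":0.6}]' >/dev/null
python3 -m jog '[{"tx":0,"ty":0,"tz":0,"roll":0.148,"jaw":0.6},{"tx":0,"ty":0,"tz":0,"roll":0.148,"jaw":0.6},{"tx":0,"ty":0,"tz":0,"roll":0.148,"jaw":0.6},{"tx":0,"ty":0,"tz":0,"roll":0.148,"jaw":0.6},{"tx":0,"ty":0,"tz":0,"roll":0.046,"jaw":0.6},{"tx":0,"ty":0,"tz":0,"roll":0,"jaw":0.6},{"tx":0,"ty":0,"tz":0,"roll":0,"jaw":0.6}]'
python3 -c "from h import *;stat();print(read_state()['joint_positions'].round(1))"
```

```text
time_s: 15.65
position: [0.4745, 0.2755, 0.1901]
tcp_rot: [[-0.174, 0.984, 0.03], [0.985, 0.174, 0.007], [0.002, 0.031, -1.0]]
force: [-0.4, -0.2, 0.3]
opening: 0.603
grasp_force: 0.0
t 15.65 cradle xy mm [-285.1   -8.5] tip z 171.1 toolx yaw rel cradle 180.06 Fcr [ 0.1 -0.4] 0.3 open 0.6
[18.5 27.7 97.3 -0.2 53.2  8.7]
```

```bash
python3 -m jog '[{"tx":-4.5,"ty":0.6,"tz":0,"roll":0,"jaw":0.6},{"tx":-4.5,"ty":0,"tz":0,"roll":0,"jaw":0.6},{"tx":0,"ty":0,"tz":4.5,"roll":0,"jaw":0.6},{"tx":0,"ty":0,"tz":4.0,"roll":0,"jaw":0.6},{"tx":0,"ty":0,"tz":1.2,"roll":0,"jaw":0.6},{"tx":0,"ty":0,"tz":0,"roll":0,"jaw":0.6},{"tx":0,"ty":0,"tz":0,"roll":0,"jaw":0.6}]'
python3 -c "from h import *;stat();print(read_state()['joint_positions'].round(1))"
```

```text
time_s: 16.35
position: [0.4995, 0.1899, 0.0941]
tcp_rot: [[-0.175, 0.984, 0.032], [0.985, 0.175, 0.008], [0.002, 0.032, -0.999]]
force: [0.8, -0.1, -0.0]
opening: 0.598
grasp_force: 0.0
t 16.35 cradle xy mm [-196.5    1.4] tip z 75.1 toolx yaw rel cradle 180.15 Fcr [0.2 0.8] -0.0 open 0.6
[  8.7  35.8 103.4   0.2  39.   -1.5]
```

```bash
python3 -m jog '[{"tx":-1,"ty":0,"tz":0,"roll":0,"jaw":0.6},{"tx":-0.6,"ty":0,"tz":0,"roll":0,"jaw":0.6},{"tx":-0.6,"ty":0,"tz":0,"roll":0,"jaw":0.6},{"tx":-0.6,"ty":0,"tz":0,"roll":0,"jaw":0.6},{"tx":-0.6,"ty":0,"tz":0,"roll":0,"jaw":0.6},{"tx":-0.8,"ty":0,"tz":0,"roll":0,"jaw":0.6},{"tx":-0.8,"ty":0,"tz":0,"roll":0,"jaw":0.6},{"tx":-0.8,"ty":0,"tz":0,"roll":0,"jaw":0.6}]'
python3 -m jog '[{"tx":-0.8,"ty":0,"tz":0,"roll":0,"jaw":0.6},{"tx":-0.8,"ty":0,"tz":0,"roll":0,"jaw":0.6},{"tx":-0.8,"ty":0,"tz":0,"roll":0,"jaw":0.6},{"tx":-0.8,"ty":0,"tz":0,"roll":0,"jaw":0.6},{"tx":-0.8,"ty":0,"tz":0,"roll":0,"jaw":0.6},{"tx":-0.8,"ty":0,"tz":0,"roll":0,"jaw":0.6},{"tx":-0.6,"ty":0,"tz":0,"roll":0,"jaw":0.6},{"tx":0,"ty":0,"tz":0,"roll":0,"jaw":0.6}]'>/dev/null
python3 - <<'E'
from h import *
stat();c=cap('top')
cv2.imwrite('pics/t3.png',cv2.resize(c['img'][170:270,265:445,::-1],None,fx=4.4,fy=4.4,interpolation=cv2.INTER_CUBIC))
E
```

```text
time_s: 17.15
position: [0.5095, 0.1331, 0.0945]
tcp_rot: [[-0.174, 0.984, 0.032], [0.985, 0.174, 0.009], [0.003, 0.034, -0.999]]
force: [-0.8, 6.4, 5.0]
opening: 0.601
grasp_force: 3.0
t 17.95 cradle xy mm [-83.7   1.1] tip z 74.8 toolx yaw rel cradle 180.07 Fcr [-0.9  1. ] 0.0 open 0.6
```

View pics/t3.png

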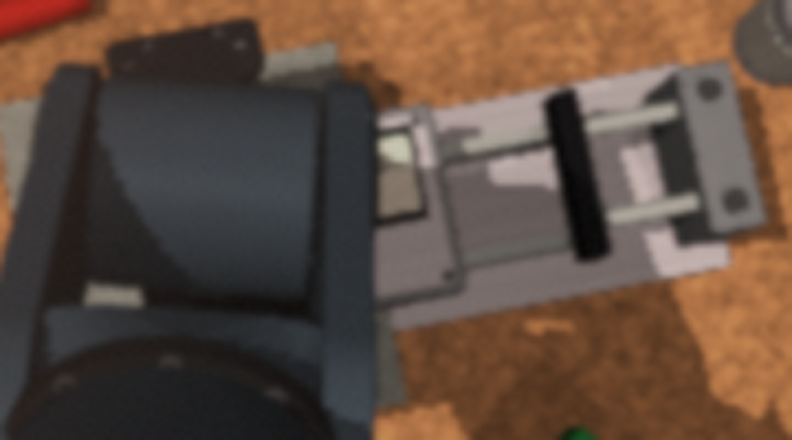

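Module front edge runs (430,104)–(464,288) in the crop, jaw ends at (562,90) and (592,258), rails at (452,155) and (475,258).

```bash
python3 - <<'E'
from h import *
c=cap('top')
P=lambda u,v,z:RC.T@(ray(c,170+(v+.5)/4.4-.5,265+(u+.5)/4.4-.5,z)[:2]-TC)*1e3
Q=[P(430,104,.1),P(464,288,.1)];print('mod',Q,np.mean(Q,0),np.degrees(np.arctan2(-(Q[0]-Q[1])[0],(Q[0]-Q[1])[1])))
Q=[P(562,90,.096),P(592,258,.096)];print('jaw',Q,np.mean(Q,0))
Q=[P(727,63,.095),P(763,222,.095)];print('hous',Q,np.mean(Q,0))
Q=[P(455,152,.054),P(479,256,.054)];print('rail',Q)
# side view
s=cap('side')
cv2.imwrite('pics/s3.png',cv2.resize(s['img'][190:340,230:390,::-1],None,fx=4,fy=4,interpolation=cv2.INTER_CUBIC))
for n in('top','side'):
  for d in landmark_of(n,'module')[:4]:
    cc=c if n=='top' else s;print(n,round(d['p'],2),cr(ray(cc,*d['point'],.06)).round(1))
E
```

```text
mod [array([38.39426529, 50.23969662]), array([ 36.32584135, -47.21062722])] [37.36005332  1.5145347 ] -1.21594434047683
jaw [array([108.62900296,  45.22398884]), array([105.18874861, -44.19794926])] [106.90887579   0.51301979]
hous [array([197.48878744,  43.28683999]), array([196.89589741, -42.41567356])] [197.19234242   0.43558322]
rail [array([52.31480702, 28.57197201]), array([ 53.55983217, -29.69571996])]
top 0.81 [-11.9   8.7]
top 0.77 [-340.9  148.8]
top 0.69 [  68.9 -188.4]
top 0.55 [-299.5  -34.2]
side 0.95 [-265.3  128.7]
side 0.86 [ 132.2 -203.8]
side 0.71 [-236.4  -44.2]
side 0.66 [-13.1   2.3]
```

View pics/s3.png

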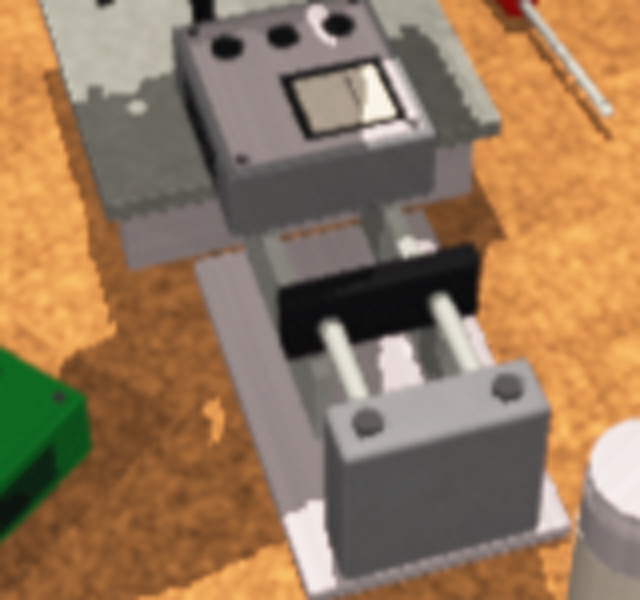

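The view shows the module square to the edge with its front (crop (215,230)–(430,190)) over the rails, jaw at (380,300) untouched. I continue.

```bash
python3 -m jog '[{"tx":-0.5,"ty":0,"tz":0,"roll":0,"jaw":0.6},{"tx":-0.5,"ty":0,"tz":0,"roll":0,"jaw":0.6},{"tx":-0.5,"ty":0,"tz":0,"roll":0,"jaw":0.6},{"tx":-0.5,"ty":0,"tz":0,"roll":0,"jaw":0.6},{"tx":-0.5,"ty":0,"tz":0,"roll":0,"jaw":0.6},{"tx":-0.5,"ty":0,"tz":0,"roll":0,"jaw":0.6},{"tx":-0.5,"ty":0,"tz":0,"roll":0,"jaw":0.6},{"tx":-0.5,"ty":0,"tz":0,"roll":0,"jaw":0.6}]'>/dev/null
python3 -c "from h import *;stat()"
python3 -m jog '[{"tx":-0.4,"ty":0,"tz":0,"roll":0,"jaw":0.6},{"tx":-0.4,"ty":0,"tz":0,"roll":0,"jaw":0.6},{"tx":-0.4,"ty":0,"tz":0,"roll":0,"jaw":0.6},{"tx":-0.4,"ty":0,"tz":0,"roll":0,"jaw":0.6},{"tx":-0.4,"ty":0,"tz":0,"roll":0,"jaw":0.6},{"tx":0,"ty":0,"tz":0,"roll":0,"jaw":0.6}]'>/dev/null
python3 -c "from h import *;stat()"
```

```text
t 19.0 cradle xy mm [-43.7   0.7] tip z 73.7 toolx yaw rel cradle 180.13 Fcr [-2.1 -0.1] -1.5 open 0.6
t 19.6 cradle xy mm [-23.5   1.2] tip z 74.0 toolx yaw rel cradle 180.11 Fcr [-0.8 -0.4] 0.0 open 0.6
```

```bash
for i in 1 2 3; do :; done
python3 -m jog '[{"tx":-0.2,"ty":0,"tz":0,"roll":0,"jaw":0.6},{"tx":-0.2,"ty":0,"tz":0,"roll":0,"jaw":0.6}]'>/dev/null; python3 -c "from h import *;stat()"
python3 -m jog '[{"tx":-0.2,"ty":0,"tz":0,"roll":0,"jaw":0.6}]'>/dev/null; python3 -c "from h import *;stat()"
python3 -m jog '[{"tx":-0.2,"ty":0,"tz":0,"roll":0,"jaw":0.6}]'>/dev/null; python3 -c "from h import *;stat()"
python3 -m jog '[{"tx":-0.2,"ty":0,"tz":0,"roll":0,"jaw":0.6}]'>/dev/null; python3 -c "from h import *;stat()"
python3 -m jog '[{"tx":0,"ty":0,"tz":0,"roll":0,"jaw":0.6}]'>/dev/null; python3 -c "from h import *;stat()"
```

```text
t 19.8 cradle xy mm [-20.5   1. ] tip z 73.9 toolx yaw rel cradle 180.12 Fcr [-6.7  0.6] -1.5 open 0.6
t 19.9 cradle xy mm [-20.2   0.8] tip z 73.9 toolx yaw rel cradle 180.02 Fcr [-11.    2.5] -0.1 open 0.6
t 20.0 cradle xy mm [-18.9   0.7] tip z 73.8 toolx yaw rel cradle 180.04 Fcr [-13.    3.3] -0.9 open 0.6
t 20.1 cradle xy mm [-17.4   0.7] tip z 73.8 toolx yaw rel cradle 180.06 Fcr [-14.1   3.3] -1.1 open 0.6
t 20.2 cradle xy mm [-17.2   0.7] tip z 73.7 toolx yaw rel cradle 180.07 Fcr [-12.    3.1] -0.8 open 0.6
```

```bash

python3 -m jog '[{"tx":-0.15,"ty":0,"tz":0,"roll":0,"jaw":0.6},{"tx":-0.15,"ty":0,"tz":0,"roll":0,"jaw":0.6},{"tx":0,"ty":0,"tz":0,"roll":0,"jaw":0.6}]'>/dev/null; python3 -c "from h import *;stat()"
python3 -m jog '[{"tx":-0.15,"ty":0,"tz":0,"roll":0,"jaw":0.6},{"tx":0,"ty":0,"tz":0,"roll":0,"jaw":0.6}]'>/dev/null; python3 -c "from h import *;stat()"
python3 -c "
from h import *
s=cap('side')
cv2.imwrite('pics/s4.png',cv2.resize(s['img'][190:320,230:390,::-1],None,fx=4.5,fy=4.5,interpolation=cv2.INTER_CUBIC))"
```

```text
t 20.5 cradle xy mm [-14.8   0.7] tip z 73.6 toolx yaw rel cradle 180.06 Fcr [-13.8   3.7] -1.6 open 0.6
t 20.7 cradle xy mm [-13.6   0.7] tip z 73.6 toolx yaw rel cradle 180.06 Fcr [-14.9   4.1] -1.9 open 0.6
```

View pics/s4.png

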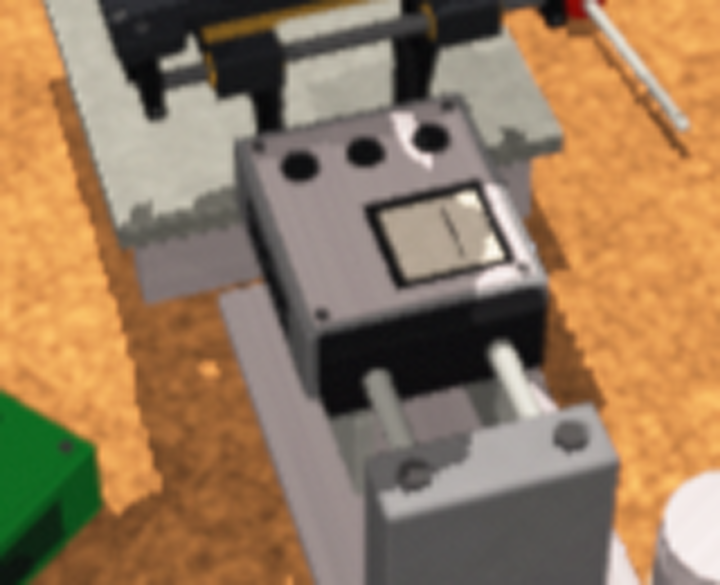

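Module is on the jaw (crop (320,370)–(548,300)), overhanging about equally both sides once jaw thickness is considered. A bit further, then ease the tail down.

```bash

J(){ :; }
python3 -m jog '[{"tx":-0.1,"ty":0,"tz":0,"roll":0,"jaw":0.6},{"tx":0,"ty":0,"tz":0,"roll":0,"jaw":0.6}]'>/dev/null; python3 -c "from h import *;stat()"
python3 -m jog '[{"tx":-0.1,"ty":0,"tz":0,"roll":0,"jaw":0.6},{"tx":0,"ty":0,"tz":0,"roll":0,"jaw":0.6}]'>/dev/null; python3 -c "from h import *;stat()"
python3 -m jog '[{"tx":0,"ty":0,"tz":0.2,"roll":0,"jaw":0.6},{"tx":0,"ty":0,"tz":0.2,"roll":0,"jaw":0.6},{"tx":0,"ty":0,"tz":0.2,"roll":0,"jaw":0.6},{"tx":0,"ty":0,"tz":0,"roll":0,"jaw":0.6}]'>/dev/null; python3 -c "
from h import *
stat()
s=cap('side')
for d in landmark_of('side','module'): print(d['p'],cr(ray(s,*d['point'],.054)))
cv2.imwrite('pics/s5.png',cv2.resize(s['img'][190:320,230:390,::-1],None,fx=4.5,fy=4.5,interpolation=cv2.INTER_CUBIC))"
```

```text
t 20.95 cradle xy mm [-12.9   0.6] tip z 73.5 toolx yaw rel cradle 180.06 Fcr [-15.4   3.9] -1.8 open 0.6
t 21.15 cradle xy mm [-12.1   0.6] tip z 73.5 toolx yaw rel cradle 180.07 Fcr [-16.5   4.6] -2.0 open 0.6
t 21.55 cradle xy mm [-12.3   0.6] tip z 69.2 toolx yaw rel cradle 180.07 Fcr [-17.8   0.4] 11.5 open 0.6
0.95 [-278.18398041  128.58275988]
0.89 [ 130.51699488 -205.85139107]
0.88 [-248.52826278  -40.31497859]
0.64 [53.0743382   4.06683618]
```

```bash

python3 -m jog '[{"tx":-0.1,"ty":0,"tz":0,"roll":0,"jaw":0.6},{"tx":0,"ty":0,"tz":0,"roll":0,"jaw":0.6}]'>/dev/null; python3 -c "from h import *;stat()"
python3 -m jog '[{"tx":-0.1,"ty":0,"tz":0,"roll":0,"jaw":0.6},{"tx":0,"ty":0,"tz":0,"roll":0,"jaw":0.6}]'>/dev/null; python3 -c "from h import *;stat()"
python3 -m jog '[{"tx":0,"ty":0,"tz":0.2,"roll":0,"jaw":0.6},{"tx":0,"ty":0,"tz":0,"roll":0,"jaw":0.6}]'>/dev/null; python3 -c "
from h import *
stat()
s=cap('side')
cv2.imwrite('pics/s5.png',cv2.resize(s['img'][190:320,230:390,::-1],None,fx=4.5,fy=4.5,interpolation=cv2.INTER_CUBIC))"
```

```text
t 21.85 cradle xy mm [-12.1   0.6] tip z 69.2 toolx yaw rel cradle 180.04 Fcr [-21.2   1.7] 12.6 open 0.6
t 22.05 cradle xy mm [-11.6   0.7] tip z 69.1 toolx yaw rel cradle 180.03 Fcr [-22.7   2.2] 10.1 open 0.61
t 22.25 cradle xy mm [-10.9   0.6] tip z 65.4 toolx yaw rel cradle 180.11 Fcr [-19.5   6.3] -4.0 open 0.6
```

View pics/s5.png

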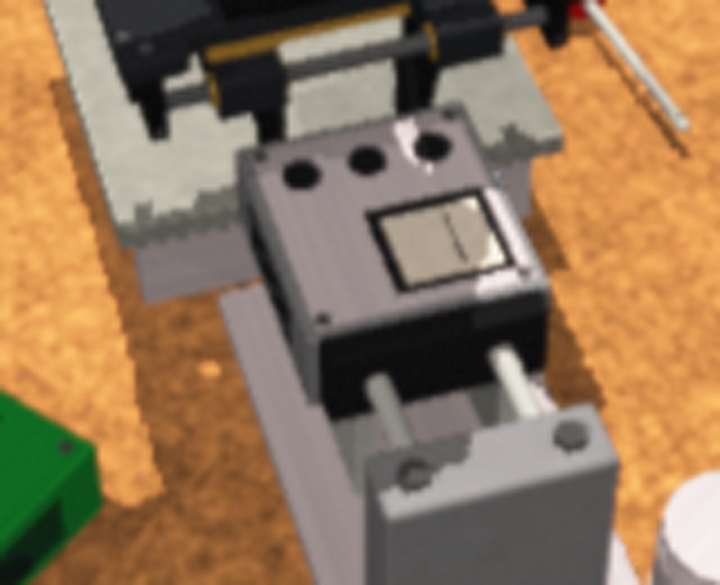

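```bash

python3 -m jog '[{"tx":0.05,"ty":0,"tz":0.1,"roll":0,"jaw":0.6},{"tx":0,"ty":0,"tz":0.1,"roll":0,"jaw":0.6},{"tx":0,"ty":0,"tz":0,"roll":0,"jaw":0.6}]'>/dev/null; python3 -c "
from h import *
stat()"
python3 -m jog '[{"tx":0.1,"ty":0,"tz":0,"roll":0,"jaw":0.6},{"tx":0,"ty":0,"tz":0,"roll":0,"jaw":0.6}]'>/dev/null; python3 -c "from h import *;stat()"
python3 -m jog '[{"tx":0.1,"ty":0,"tz":0,"roll":0,"jaw":0.6},{"tx":0,"ty":0,"tz":0,"roll":0,"jaw":0.6}]'>/dev/null; python3 -c "from h import *;stat()"
```

```text
t 22.6 cradle xy mm [-11.3   0.7] tip z 63.6 toolx yaw rel cradle 180.12 Fcr [-18.3   4.3] -1.6 open 0.6
t 22.8 cradle xy mm [-11.3   0.7] tip z 63.5 toolx yaw rel cradle 180.14 Fcr [-16.6   3.4] -0.8 open 0.59
t 23.0 cradle xy mm [-11.4   0.8] tip z 63.5 toolx yaw rel cradle 180.15 Fcr [-11.6   3. ] -1.7 open 0.6
```

```bash

python3 -m jog '[{"tx":0.1,"ty":0,"tz":0,"roll":0,"jaw":0.6},{"tx":0,"ty":0,"tz":0,"roll":0,"jaw":0.6}]'>/dev/null; python3 -c "from h import *;stat()"
python3 -m jog '[{"tx":0.1,"ty":0,"tz":0,"roll":0,"jaw":0.6},{"tx":0,"ty":0,"tz":0,"roll":0,"jaw":0.6}]'>/dev/null; python3 -c "from h import *;stat()"
python3 -m jog '[{"tx":0.1,"ty":0,"tz":0,"roll":0,"jaw":0.6},{"tx":0,"ty":0,"tz":0,"roll":0,"jaw":0.6}]'>/dev/null; python3 -c "from h import *;stat()"
```

```text
t 23.2 cradle xy mm [-11.9   0.8] tip z 63.5 toolx yaw rel cradle 180.15 Fcr [-9.7  2.5] -2.8 open 0.6
t 23.4 cradle xy mm [-12.5   0.8] tip z 63.5 toolx yaw rel cradle 180.15 Fcr [-8.6  1.7] -2.5 open 0.6
t 23.6 cradle xy mm [-12.5   0.8] tip z 63.6 toolx yaw rel cradle 180.16 Fcr [-5.5  2.5] -2.1 open 0.6
```

```bash

python3 -m jog '[{"tx":0.1,"ty":0,"tz":0,"roll":0,"jaw":0.6},{"tx":0,"ty":0,"tz":0,"roll":0,"jaw":0.6}]'>/dev/null; python3 -c "from h import *;stat()"
python3 -m jog '[{"tx":0.2,"ty":0,"tz":0,"roll":0,"jaw":0.6},{"tx":0,"ty":0,"tz":0,"roll":0,"jaw":0.6}]'>/dev/null; python3 -c "from h import *;stat()"
python3 -m jog '[{"tx":1,"ty":0,"tz":0,"roll":0,"jaw":0.6},{"tx":3,"ty":0,"tz":-0.5,"roll":0,"jaw":0.6},{"tx":4,"ty":0,"tz":-2,"roll":0,"jaw":0.6},{"tx":4,"ty":0,"tz":-3,"roll":0,"jaw":0.6},{"tx":4,"ty":0,"tz":-2,"roll":0,"jaw":0.6},{"tx":0,"ty":0,"tz":0,"roll":0,"jaw":0.6}]'>/dev/null; python3 - <<'E'
from h import *
stat()
s=cap('side');c=cap('top')
for n,k in(('side',s),('top',c)):
  for t in('module','seat','jaw_face'):
    for d in landmark_of(n,t):
      q=cr(ray(k,*d['point'],.078 if t=='jaw_face' else .054))
      if abs(q[1])<40: print(n,t,round(d['p'],2),q.round(1))
A=cv2.resize(s['img'][200:300,230:390,::-1],None,fx=4.5,fy=4.5,interpolation=cv2.INTER_CUBIC)[:,:400+320]
B=cv2.resize(c['img'][175:265,320:440,::-1],None,fx=6,fy=6,interpolation=cv2.INTER_CUBIC)
cv2.imwrite('pics/s6.png',A);cv2.imwrite('pics/t6.png',B)
E
```

```text
t 23.8 cradle xy mm [-12.6   1. ] tip z 63.8 toolx yaw rel cradle 180.14 Fcr [-3.6  0. ] -1.4 open 0.6
t 24.0 cradle xy mm [-13.7   2.1] tip z 64.3 toolx yaw rel cradle 180.12 Fcr [-0.6 -0.4] 0.2 open 0.6
t 24.6 cradle xy mm [-178.7   -0.2] tip z 142.2 toolx yaw rel cradle 180.44 Fcr [0.8 0.6] 0.2 open 0.6
side module 0.87 [58.9  5. ]
side jaw_face 0.72 [119.3  -4. ]
top module 0.97 [55.3  4. ]
top module 0.69 [-293.5  -33.4]
top jaw_face 0.77 [113.5   0.5]
```

View pics/t6.png

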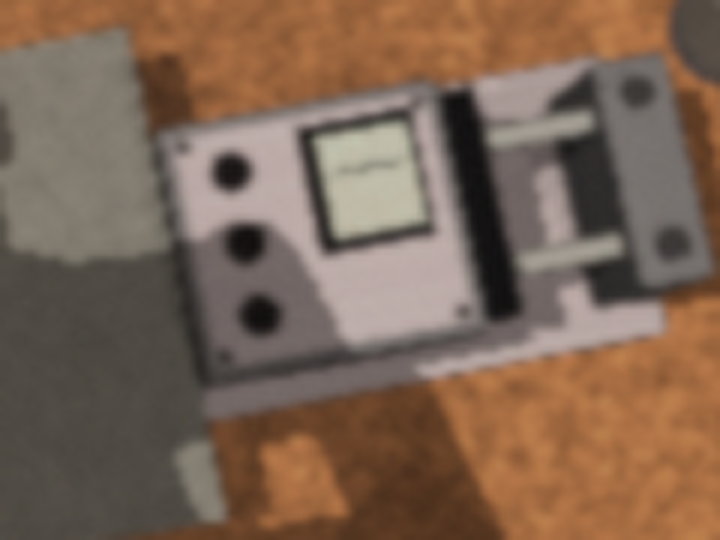

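Top view: tail (160,133)–(205,380) right along the board edge, front meeting the jaw at (440,90)–(487,325), which stands pushed back.

```bash
python3 - <<'E'
from h import *
c=cap('top')
P=lambda u,v,z:RC.T@(ray(c,175+(v+.5)/6-.5,320+(u+.5)/6-.5,z)[:2]-TC)*1e3
p=lambda *a:[x.round(1) for x in a]
print('mod front',p(P(436,84,.094),P(488,326,.094)),'tail',p(P(160,133,.094),P(205,381,.094)))
print('jaw',p(P(461,92,.096),P(506,319,.096)),'house',p(P(657,57,.095),P(714,275,.095)))
print('board edge',p(P(130,28,.06),P(226,520,.06)))
print('base plate',p(P(590,58,.01),P(665,332,.01)))
E
```

```text
mod front [array([109.6,  49. ]), array([109.2, -46.3])] tail [array([ 0.9, 50. ]), array([ -0.8, -46.7])]
jaw [array([118. ,  43.8]), array([116.1, -45.1])] house [array([195.7,  43.3]), array([198. , -43.4])]
board edge [array([ 0.3, 99.5]), array([ -0.7, -99.8])]
base plate [array([193.1,  60.4]), array([198.1, -58.7])]
```

View pics/s6.png

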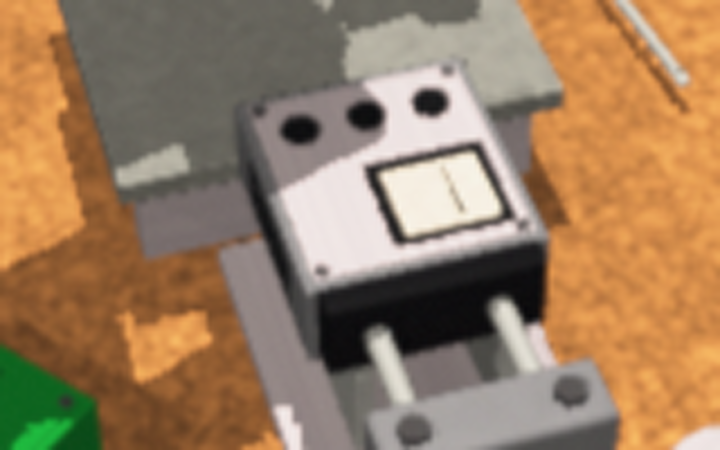

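```bash
python3 - <<'E'
from h import *
s=cap('side')
P=lambda u,v,z:RC.T@(ray(s,200+(v+.5)/4.5-.5,230+(u+.5)/4.5-.5,z)[:2]-TC)*1e3
for u,v in [(238,100),(462,60),(548,240),(316,290)]: print('mod',P(u,v,.094).round(1))
for u,v in [(120,198),(563,98)]: print('board edge end',P(u,v,.06).round(1))
print('jaw bottom', P(325,366,.06).round(1),P(545,322,.06).round(1))
print('house pts',P(368,420,.095).round(1),P(603,362,.095).round(1))
c=cap('top')
for n,k in(('top',c),('side',s)):
  for d in trace(n,'module'):
    q=cv2.minAreaRect(np.argwhere(d['pixels'])[:,::-1].astype(np.float32))
    m=cr(ray(k,q[0][1],q[0][0],.085))
    if abs(m[1])<40 and m[0]>0: print(n,d['p'],[cr(ray(k,y,x,.094)).round(1) for x,y in cv2.boxPoints(q)])
E
```

```text
mod [ -1.3 -47.3]
mod [ 3.  49.3]
mod [110.5  48.4]
mod [108.5 -45. ]
board edge end [   6.5 -101.5]
board edge end [ 4.7 96. ]
jaw bottom [118.  -44.8] [122.4  44.4]
house pts [174.6 -44.4] [174.6  46.3]
top 0.84 [array([-5.6, 50.3]), array([108.9,  52.3]), array([107.6, -48.8]), array([ -5.1, -50.3])]
side 0.56 [array([  6.7, -65.9]), array([-30.4,  53.8]), array([113.7,  50.7]), array([140.2, -57. ])]
```

Comparing side pictures before and after, the dials at the tail dropped about 1.8 px and the meter only 0.7 px. That fits the tail falling 6 mm behind the edge, as does the hard stop felt when I backed off. The offset is about 1.5 mm across. The robot is clear, so I hand in.

```bash
python3 -c "
from rig import *
print(hand_in())"
```

```text
the job is handed in; nothing more can be done
None
```

I handed the job in at about 25 s of the 61 s. By the pictures and force readings, the module's tail is down behind the board's edge and the jaw is holding it there. It lies square on the rails and about 1.5 mm off centre across them, an offset I left uncorrected. I estimate the jaw stayed about 4 mm short of its stop, and the can, jar and screwdriver were not touched.

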